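# Line up the ammonites by size on the display board

## Robot

A 7-joint arm with a two-finger parallel gripper is mounted at the origin on the work surface. World frame = base frame: x ahead of the robot, y to its left, z up, the work surface at z = 0. Lengths are in m, angles in rad, forces in N, time in s.
With the tool pointing down it reaches from about 0.4 to 0.85 m from the base axis. Payload 4.5 kg.
Tool frame: the origin (TCP) lies where the fingers leave the gripper's body, on its centre line; the fingertips stand 73 mm ahead of it and the grasp point (between the pads) lies 54 mm ahead of it (nose_length is the distance from the TCP to the fingertips, in m); z points along the fingers, y is the direction in which the jaws open and shut (so a half turn about z gives the same grasp; the last joint's range is limited). The gripper opens to 85 mm and grips with 20 to 120 N. Pads are 22 mm wide; open, the fingers measure 114 mm over their backs; the gripper's body (76 mm by 85 mm) begins 54 mm behind the grasp point. The pads swing forward as they close: fully open they stand 13 mm farther back than shut.
Start: joints at [-1.276, 0.689, -0.195, 1.565, 0.157, 0.902, -0.215], TCP at [0.161, 0.604, 0.304] pointing down, gripper open.
Joint ranges: [-3.01, 3.01], [-0.46, 2.08], [-1.47, 1.51], [0.13, 2.56], [-1, 4.14], [0.04, 2.09], [-2.66, 2.66]. Speed limits (rad/s): [2.57, 2.57, 3.14, 3.14, 3.14, 3.14, 3.14].

## Interface

Orientations are given as [roll, pitch, yaw] about the fixed x, y, z axes, in that order (R = Rz(yaw) Ry(pitch) Rx(roll)).
In Python, from cell import state, capture, sign_off, silhouettes, mark_of, nose_length gives the robot as it stands.
- The arm moves only by the shell command python3 -m jog 'ROWS'. ROWS is JSON, a list of rows, each a list of 5 numbers: the opening, from 0 (shut) to 1 (fully open), then the shift along the tool's x, y, z in cm, then the turn about the tool's z in degrees. A call has 1 to 12 rows; each row is the pose to reach, as a shift and turn from the pose measured when the call began, along the tool's axes at that moment; what a row does not reach only later rows make up. A row lasts 1/8 s, in which the tool goes at most 62.5 mm and 10.7 degrees, less where a joint would pass 70% of its speed; a pose out of reach is approached as far as the arm can. A call with a gripper value outside its range is refused whole. The fingers move at their own pace and stop on an object; the grip force is fixed at half the most. Time passes only in rows, so rows that repeat a pose let the fingers close. It gives the time, the measured TCP pose, the force and the opening at its end, in the units of the state.
- state(): the state, without advancing time (a new reading comes with each control period).
- capture(name): name is "scene" or "top"; returns a dict with "color" (384x512x3 uint8, blue, green, red), "mtx" (3x3 intrinsics, pixels), "distortion" ([k1, k2, p1, p2, k3] as OpenCV has them; the pictures are not rectified), "extrinsics" (4x4, takes a point from world to camera coordinates). Camera axes: x right, y down, z forward; pixel columns grow to the right and rows downward; lengths in m; the calibration is good to about 2 mm. A picture is of the moment at which its call begins. There is no depth.
- sign_off(): hands the job in, once; it reports no verdict.
Trained networks look in the newest picture that a camera, given by its name, has taken for a name from the list of things; names that differ only in an ending like _2 or _b are one class to them, and where a whole thing is asked for, a point or a joint stands for the part that bears it (a point fixed in the world has none). Each returns a list of dicts, best first, with "score" (0 to 1); they miss things now and then, are a little off and sometimes report something else, mostly with a low value. They report only what shows in the picture. A call takes as long as a camera call. They do not tell look-alikes from the thing itself.
- silhouettes(camera, name): "pixels" (384x512 bool, what is visible of it) and "extent" ([left, top, right, bottom] in pixels, round what is visible of it).
- mark_of(camera, name): "at" ([column, row] in pixels: a listed point, or the origin of a listed thing).
The state is a dict: "t": time; "joint_pos": joint angles; "joint_vel": joint speeds; "effort": joint torques, N m; "ee_pos": TCP position; "tool_rot": TCP orientation; "force": force on the tool from outside, world axes, zero at the start; "wrist_torque": the same for the moment, N m; "grip_width": finger opening in m.
Only numpy, scipy, OpenCV 4.12 (cv2) and the standard library are available. Lean on these libraries where they do the work, as an engineer would, in place of code of your own. Each camera call takes 0.05 s, during which the arm holds its last target.

## Task

Lay the four loose ribbed ammonites out on the dark display board in order of size, one flat in the middle of each cork pad: the smallest on the pad next to the brass bar, then ever larger ones, ending with the largest at the far end of the row. They are fragile, so set each one down gently rather than dropping it, and leave them all lying still.

Things in the scene. Friction and masses are not known exactly. Their poses are not given: they have to be found in the camera images.
- fossil_a_center (a point): the smallest of four loose ribbed ammonite fossils: a round flat coil of dark grey stone, 26 mm across and 20 mm thick, lying flat on the bench; near-vertical rim all round, graspable across any diameter, about 24 g (varies by a third). The point is its centre, half-way up (10 mm above its underside); z is up through the coil
- fossil_b_center (a point): the second smallest of four loose ribbed ammonite fossils: a round flat coil of dark grey stone, 38 mm across and 22 mm thick, lying flat on the bench; near-vertical rim all round, graspable across any diameter, about 56 g (varies by a third). The point is its centre, half-way up (11 mm above its underside); z is up through the coil
- fossil_c_center (a point): the second largest of four loose ribbed ammonite fossils: a round flat coil of dark grey stone, 51 mm across and 25 mm thick, lying flat on the bench; near-vertical rim all round, graspable across any diameter, about 115 g (varies by a third). The point is its centre, half-way up (12.5 mm above its underside); z is up through the coil
- fossil_d_center (a point): the largest of four loose ribbed ammonite fossils: a round flat coil of dark grey stone, 65 mm across and 28 mm thick, lying flat on the bench; near-vertical rim all round, graspable across any diameter, about 209 g (varies by a third). The point is its centre, half-way up (14 mm above its underside); z is up through the coil
- pad1: round cork pad, 48 mm across and 2 mm thick, fixed on the dark wooden display board (352 x 84 mm, 16 mm thick, flat on the bench); number 1 of four in a straight row, 74 mm apart in the order pad1, pad2, pad3, pad4. Origin: centre of the pad's underside, on the board's top 16 mm above the bench (the pad's top is at 18 mm); its x axis runs along the row
- pad2: round cork pad, 48 mm across and 2 mm thick, fixed on the dark wooden display board (352 x 84 mm, 16 mm thick, flat on the bench); number 2 of four in a straight row, 74 mm apart in the order pad1, pad2, pad3, pad4. Origin: centre of the pad's underside, on the board's top 16 mm above the bench (the pad's top is at 18 mm); its x axis runs along the row
- pad3: round cork pad, 48 mm across and 2 mm thick, fixed on the dark wooden display board (352 x 84 mm, 16 mm thick, flat on the bench); number 3 of four in a straight row, 74 mm apart in the order pad1, pad2, pad3, pad4. Origin: centre of the pad's underside, on the board's top 16 mm above the bench (the pad's top is at 18 mm); its x axis runs along the row
- pad4: round cork pad, 48 mm across and 2 mm thick, fixed on the dark wooden display board (352 x 84 mm, 16 mm thick, flat on the bench); number 4 of four in a straight row, 74 mm apart in the order pad1, pad2, pad3, pad4. Origin: centre of the pad's underside, on the board's top 16 mm above the bench (the pad's top is at 18 mm); its x axis runs along the row
- brass_bar: brass bar lying across one end of the board, 10 x 66 mm and 12 mm high, fixed on the board's top, 53 mm beyond the centre of the end pad beside it (pad1 on some days, pad4 on others); the board's other end has only a pale wooden button 14 mm across. Origin: centre of the bar's underside; x along the row
Not all that is in view belongs to the job. What is shaped like the part that bears fossil_d_center but red is not meant. Leave any blue look-alike of the part that bears fossil_c_center alone.

How it is judged:
By the outcome, as a careful person would: the job done as asked, in the order asked, and still so for the second after the job is handed in, with the robot touching nothing.
It also fails if it takes over 99 s, if anything falls off the work surface, if the arm or the gripper's body presses on something with over 40 N, if the wrist force passes 120 N, or if a joint passes its speed limit or range.

## Working session

There is one attempt and no reset: what is moved stays moved. The work goes in short steps, Python scripts to look and compute and a shell command to move; the robot and the scene stay as the last step left them, time stands still between calls to the robot, and variables do not carry over. Pictures are saved under pics/ and viewed, and the job is handed in when it is done.

```bash
ls; mkdir -p pics; python3 - <<'E'
from cell import *
import cv2
s=state();print({k:s[k] for k in s})
print(nose_length)
for n in ("scene","top"):
    c=capture(n);cv2.imwrite(f"pics/{n}0.png",c["color"]);print(c["mtx"],c["distortion"],c["extrinsics"])
E
```

```text
pics
{'t': 0.0, 'joint_pos': array([-1.27620522,  0.69001937, -0.19452053,  1.56640119,  0.1572649 ,
        0.90253259, -0.2150985 ]), 'joint_vel': array([-0.00022472, -0.0020305 , -0.00080516, -0.00201566,  0.00080238,
        0.00055646,  0.00059699]), 'effort': array([-4.25319868e-04, -5.39609277e+01, -1.26657799e+00, -1.58540332e+01,
        9.14037810e-03,  9.40367725e-03, -3.07797691e-06]), 'ee_pos': array([0.1610432 , 0.60332249, 0.30304679]), 'tool_rot': array([-3.13962467e+00,  1.15484650e-04,  2.88087788e+00]), 'force': array([-0.80154503,  0.39005863,  0.01909235]), 'wrist_torque': array([ 0.02080817, -0.02541945,  0.01330055]), 'grip_width': 0.08561392072803144}
0.0726
[[441.65473129   0.         247.94063168]
 [  0.         441.65473129 191.10983646]
 [  0.           0.           1.        ]] [0.05808059 0.         0.         0.         0.        ] [[-0.89098588  0.45402599 -0.00213635  0.48297503]
 [ 0.29223993  0.56988131 -0.76800463 -0.10307827]
 [-0.3474766  -0.68490561 -0.64044072  1.09660728]
 [ 0.          0.          0.          1.        ]]
[[465.25793663   0.         254.12404341]
 [  0.         465.25793663 193.36624476]
 [  0.           0.           1.        ]] [-0.09738981  0.          0.          0.          0.        ] [[ 0.01179376 -0.99991426 -0.00568951 -0.03754891]
 [-0.99753474 -0.01137168 -0.06924679  0.51172677]
 [ 0.06917616  0.00649216 -0.99758334  0.94106022]
 [ 0.          0.          0.          1.        ]]
```

View pics/scene0.png

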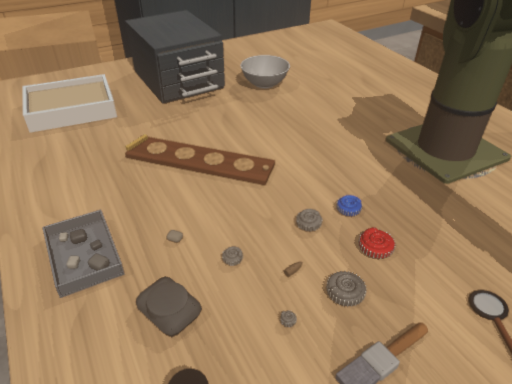

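View pics/top0.png

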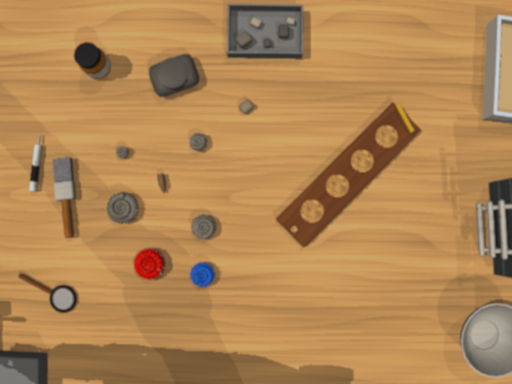

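The top picture shows the grey ammonites at (123,207), (204,227), (199,142) and (123,152). The brass bar is at (405,117), and the pads run from it at (387,136), (362,160), (337,186) and (312,211).

What could be mistaken for a fossil:
- Red coil at (150,263)
- Blue coil at (203,274)
- Pebble at (247,106)
- Brown bit at (162,182)
- Large dark rock at (175,76)

I choose the four ribbed grey ones.

```bash
cat > h.py <<'E'
import numpy as np,cv2
from cell import *
def ray(c,px):
    u=cv2.undistortPoints(np.array([[px]],float),c["mtx"],np.array(c["distortion"]))[0,0]
    R=c["extrinsics"][:3,:3];t=c["extrinsics"][:3,3]
    return -R.T@t, R.T@np.array([u[0],u[1],1])
def onz(c,px,z):
    o,d=ray(c,px);return o+d*(z-o[2])/d[2]
def tri(a,b):
    A=np.zeros((3,3));y=np.zeros(3)
    for o,d in (a,b):
        d=d/np.linalg.norm(d);P=np.eye(3)-np.outer(d,d);A+=P;y+=P@o
    return np.linalg.solve(A,y)
def proj(c,p):
    R=c["extrinsics"][:3,:3];t=c["extrinsics"][:3,3]
    return cv2.projectPoints(np.array([p],float),cv2.Rodrigues(R)[0],t,c["mtx"],np.array(c["distortion"]))[0][0,0]
E
python3 - <<'E'
from h import *
np.set_printoptions(precision=4,suppress=True)
T=capture("top");S=capture("scene")
H=dict(a=.010,b=.011,c=.0125,d=.014)
for n in ["fossil_a_center"]:
  for cam,C in(("top",T),("scene",S)):
    print(cam)
    for m in mark_of(cam,n):
        print(" mark",np.round(m["at"],1),round(m["score"],2),onz(C,m["at"],.012))
    for m in silhouettes(cam,n):
        p=m["pixels"];ys,xs=np.nonzero(p);print(" sil",round(m["score"],2),m["extent"],xs.mean(),ys.mean(),p.sum(),onz(C,(xs.mean(),ys.mean()),.012))
for n in ["pad1","brass_bar"]:
  for cam,C in(("top",T),("scene",S)):
    print(n,cam)
    for m in mark_of(cam,n): print(" mark",np.round(m["at"],1),round(m["score"],2),onz(C,m["at"],.016))
    for m in silhouettes(cam,n):
        p=m["pixels"];ys,xs=np.nonzero(p);print(" sil",round(m["score"],2),m["extent"],p.sum(),onz(C,(xs.mean(),ys.mean()),.018))
im=T["color"]
cv2.imwrite("pics/crop.png",cv2.resize(im[120:300,80:260],None,fx=3.3,fy=3.3,interpolation=cv2.INTER_CUBIC))
cv2.imwrite("pics/crop2.png",cv2.resize(im[90:250,270:430],None,fx=3.3,fy=3.3,interpolation=cv2.INTER_CUBIC))
E
```

```text
top
 mark [123.1 151.4] 0.42 [0.598  0.2456 0.012 ]
 sil 0.59 [117.5, 146.6, 129.9, 156.8] 122.36842105263158 151.73684210526315 114 [0.5973 0.2471 0.012 ]
scene
 mark [290.8 319.4] 0.75 [0.5938 0.2524 0.012 ]
 sil 0.5 [279.4, 308.6, 299.7, 328.3] 288.3255813953488 318.33488372093024 215 [0.5963 0.2489 0.012 ]
 sil 0.17 [327.2, 272.0, 366.0, 305.4] 345.74906015037595 288.0441729323308 1064 [0.4781 0.2418 0.012 ]
pad1 top
 mark [311.2 208.9] 0.97 [ 0.4815 -0.1496  0.016 ]
 mark [385.5 137. ] 0.86 [ 0.6339 -0.3058  0.016 ]
 mark [359.3 161.9] 0.77 [ 0.5804 -0.2499  0.016 ]
 mark [338.8 185.6] 0.58 [ 0.5304 -0.2068  0.016 ]
 sil 0.88 [327.6, 175.1, 346.1, 195.5] 410 [ 0.5294 -0.2019  0.018 ]
 sil 0.75 [375.4, 127.5, 398.8, 147.6] 354 [ 0.6361 -0.3061  0.018 ]
 sil 0.73 [352.5, 151.6, 377.8, 171.9] 399 [ 0.5832 -0.254   0.018 ]
 sil 0.63 [302.1, 200.7, 322.3, 221.6] 378 [ 0.4782 -0.1509  0.018 ]
pad1 scene
 mark [246.2 163.6] 0.69 [ 0.4698 -0.1506  0.016 ]
 mark [155.3 150.8] 0.61 [ 0.6412 -0.2967  0.016 ]
 mark [187.5 157.6] 0.54 [ 0.5825 -0.2352  0.016 ]
 mark [213.2 159.1] 0.49 [ 0.5309 -0.202   0.016 ]
 sil 0.77 [205.2, 150.3, 221.4, 164.9] 179 [ 0.5313 -0.2013  0.018 ]
 sil 0.59 [146.8, 144.2, 167.3, 154.7] 176 [ 0.6338 -0.3078  0.018 ]
 sil 0.57 [233.9, 158.7, 255.7, 171.0] 174 [ 0.4794 -0.1477  0.018 ]
 sil 0.54 [173.3, 148.1, 193.2, 160.8] 196 [ 0.5841 -0.2534  0.018 ]
brass_bar top
 mark [404.4 117.1] 0.71 [ 0.6773 -0.3471  0.016 ]
brass_bar scene
 mark [135.8 146.6] 0.65 [ 0.6777 -0.3354  0.016 ]
```

View pics/crop.png

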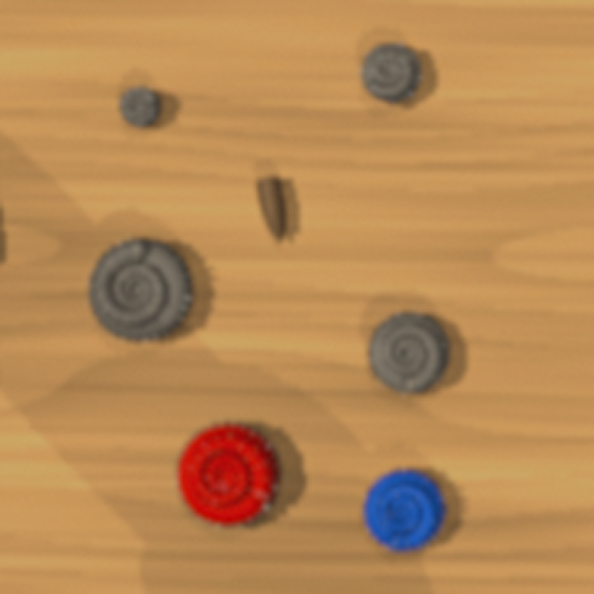

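View pics/crop2.png

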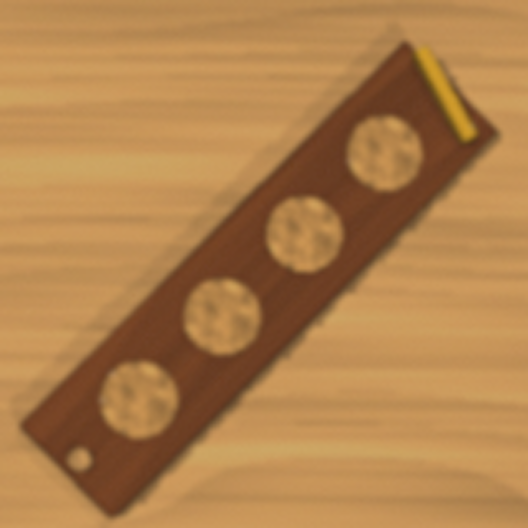

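The crops show four grey ribbed coils of four distinct sizes, with the red and blue ones clearly apart. Next I measure accurately by colour in both views.

```bash
cat > meas.py <<'E'
from h import *
np.set_printoptions(precision=4,suppress=True)
def blobs(im,kind):
    h=cv2.cvtColor(im,cv2.COLOR_BGR2HSV)
    if kind=="grey": m=(h[...,1]<70)&(h[...,2]<175)
    m=m.astype(np.uint8)
    n,l,st,ce=cv2.connectedComponentsWithStats(m)
    return l,st,ce
if __name__=="__main__":
  T=capture("top");S=capture("scene")
  rough=dict(a=(123,152),b=(199,142),c=(204,227),d=(123,207))
  sr=dict(a=(288,319),b=(232,256),c=(309,219),d=(345,289))
  R=dict(a=(.013,.020),b=(.019,.022),c=(.0255,.025),d=(.0325,.028))
  for k in R:
    r,hh=R[k]; out=[]
    for C,rr in((T,rough[k]),(S,sr[k])):
        l,st,ce=blobs(C["color"],"grey"); w=l[rr[1]-3:rr[1]+4,rr[0]-3:rr[0]+4]; i=np.bincount(w[w>0]).argmax()
        box=st[i]
        obs=np.array([box[0]+(box[2]-1)/2,box[1]+(box[3]-1)/2])
        M=(l==i)
        obs=ce[i]
        # model: cylinder silhouette centroid as fn of xy
        def mc(p):
            a=np.linspace(0,2*np.pi,40,endpoint=False)
            pts=[proj(C,(p[0]+r*np.cos(t),p[1]+r*np.sin(t),z)) for t in a for z in(0,hh)]
            hu=cv2.convexHull(np.array(pts,np.float32));mo=cv2.moments(hu)
            return np.array([mo["m10"],mo["m01"]])/mo["m00"],mo["m00"]
        p=onz(C,obs,hh/2)[:2]
        for _ in range(4):
            q,A=mc(p); p=p+(onz(C,obs,hh/2)-onz(C,q,hh/2))[:2]
        out.append((p,box[4],round(A)))
    print(k,out)
  # pads by colour
  for C,nm in((T,"top"),(S,"scene")):
    h=cv2.cvtColor(C["color"],cv2.COLOR_BGR2HSV); P=[]
    for g in [(0.6355,-.306),(.583,-.253),(.530,-.2015),(.4785,-.150)]:
        c0=proj(C,(g[0],g[1],.018)); u,v=c0.round().astype(int)
        m=np.zeros(h.shape[:2],np.uint8); w=17
        sub=(h[v-w:v+w+1,u-w:u+w+1,2]>120).astype(np.uint8); m[v-w:v+w+1,u-w:u+w+1]=sub
        n,l,st,ce=cv2.connectedComponentsWithStats(m,connectivity=4); i=l[v,u]
        P.append(np.r_[onz(C,ce[i],.0178)[:2],st[i,4]])
    P=np.array(P);print(nm,P, np.linalg.norm(np.diff(P[:,:2],axis=0),axis=1))
E
python3 meas.py
```

```text
a [(array([0.597 , 0.2482]), np.int32(94), 153), (array([0.5959, 0.2474]), np.int32(174), 298)]
b [(array([0.6199, 0.0868]), np.int32(218), 294), (array([0.6184, 0.0861]), np.int32(270), 417)]
c [(array([0.4429, 0.0718]), np.int32(409), 511), (array([0.4405, 0.0704]), np.int32(398), 584)]
d [(array([0.4798, 0.2423]), np.int32(689), 869), (array([0.4781, 0.2427]), np.int32(981), 1359)]
top [[  0.6357  -0.307  450.    ]
 [  0.5834  -0.2548 460.    ]
 [  0.5306  -0.2023 474.    ]
 [  0.4777  -0.1504 489.    ]] [0.0739 0.0745 0.0741]
scene [[  0.6343  -0.3076 213.    ]
 [  0.5819  -0.2557 217.    ]
 [  0.5291  -0.2032 230.    ]
 [  0.4763  -0.1513 245.    ]] [0.0737 0.0744 0.074 ]
```

```bash
cat > go.py <<'E'
import sys
from h import *
from scipy.spatial.transform import Rotation as Ro
np.set_printoptions(precision=4,suppress=True)
P=dict(a=(.5965,.2478),b=(.6192,.0865),c=(.4417,.0711),d=(.479,.2425),p1=(.635,-.3073),p2=(.5827,-.2553),p3=(.5299,-.2028),p4=(.477,-.1509))
s=state();R=Ro.from_euler("xyz",s["tool_rot"]).as_matrix()
print("t",round(s["t"],2),"pos",s["ee_pos"],"rpy",np.degrees(s["tool_rot"]),"w",round(s["grip_width"],4),"F",s["force"],"q",s["joint_pos"],"nose",nose_length)
x,y=P[sys.argv[1]];z=float(sys.argv[2])
tgt=np.array([x,y,z])
print("shift cm",100*R.T@(tgt-s["ee_pos"]),"turn",((np.degrees(s["tool_rot"][2])-135+180)%360)-180)
E
python3 go.py a .2; python3 -m jog --help | head -20
```

```text
t 0.9 pos [0.1611 0.6039 0.3039] rpy [179.9953  -0.0011 165.0596] w 0.085 F [0.2505 0.9439 0.4836] q [-1.2762  0.6891 -0.1946  1.5653  0.1573  0.9025 -0.2151] nose 0.0726
shift cm [-51.2471 -23.1825  10.3886] turn 30.059560375594003invalid input: not JSON, or not a number
```

```bash
python3 -m jog '[[0.55,-5.5,-2.5,1,10],[0.55,-11,-5,2,20],[0.55,-17,-7.7,3,30.1],[0.55,-23,-10.4,4,30.1],[0.55,-28.5,-12.9,5.5,30.1],[0.55,-34,-15.4,7,30.1],[0.55,-40,-18.1,8.5,30.1],[0.55,-46,-20.8,9.5,30.1],[0.55,-51.25,-23.2,10.4,30.1],[0.55,-51.25,-23.2,10.4,30.1],[0.55,-51.25,-23.2,10.4,30.1]]'; python3 go.py a .09
```

```text
t: 2.28
ee_pos: [0.5968, 0.2469, 0.1996]
tool_rot: [-3.141, -0.0, 2.353]
force: [-0.4, 0.5, 0.2]
grip_width: 0.0466
t 2.27 pos [0.5968 0.2469 0.1996] rpy [-179.9924   -0.0221  134.845 ] w 0.0466 F [-0.397   0.4657  0.1694] q [-0.3954  0.842  -0.1273  1.588   0.1435  0.7209  0.1942] nose 0.0726
shift cm [ 0.0794  0.0406 10.96  ] turn -0.154969828661649
```

```bash
python3 -m jog '[[0.55,0.08,0.04,5,0],[0.55,0.08,0.04,9,0],[0.55,0.08,0.04,11,0],[0.55,0.08,0.04,11,0]]'; python3 - <<'E'
from h import *
C=capture("scene");cv2.imwrite("pics/s1.png",cv2.resize(C["color"][200:384,200:400],None,fx=3.2,fy=3.2,interpolation=cv2.INTER_CUBIC))
print(proj(C,(.5965,.2478,.0)))
s=state()
for sg in(1,-1):
  for z in (.0,.017): print(sg,z,proj(C,(.5965+sg*.0235*.707,.2478+sg*.0235*.707,z)))
E
```

```text
t: 2.78
ee_pos: [0.595, 0.2491, 0.0889]
tool_rot: [-3.14, -0.002, 2.356]
force: [-0.3, 0.4, 1.4]
grip_width: 0.0471
[287.44250325 322.22370673]
1 0.0 [283.84988495 334.61033721]
1 0.017 [284.37394028 328.41043473]
-1 0.0 [290.86556029 310.44512411]
-1 0.017 [291.469474   304.20750686]
```

View pics/s1.png

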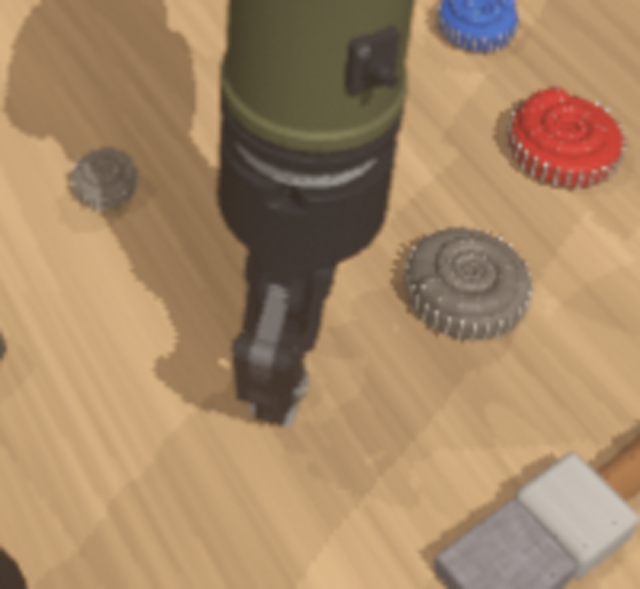

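```bash
python3 -m jog '[[0.55,0,0,0.25,0],[0.55,0,0,0.5,0],[0.55,0,0,0.5,0]]';python3 -m jog '[[0.55,0,0,0.2,0],[0.55,0,0,0.4,0],[0.55,0,0,0.4,0]]'
```

```text
t: 3.2
ee_pos: [0.5964, 0.2491, 0.0857]
tool_rot: [3.14, -0.001, 2.355]
force: [1.0, -0.7, -0.4]
grip_width: 0.0466
t: 3.58
ee_pos: [0.5963, 0.249, 0.0814]
tool_rot: [3.141, -0.001, 2.355]
force: [-0.0, -0.5, -0.1]
grip_width: 0.0472
```

```bash
python3 -m jog '[[0.3,0,0,0,0],[0,0,0,0,0],[0,0,0,0,0],[0,0,0,0,0],[0,0,0,0,0]]'
```

```text
t: 4.2
ee_pos: [0.5963, 0.249, 0.0817]
tool_rot: [3.141, -0.001, 2.355]
force: [-1.6, -0.1, 5.3]
grip_width: 0.0221
```

```bash
python3 -m jog '[[0,0,0,-0.5,0],[0,0,0,-1.5,0],[0,0,0,-4,0],[0,0,0,-8,0],[0,0,0,-12,0],[0,0,0,-12,0]]'; python3 - <<'E'
from h import *
C=capture("scene");cv2.imwrite("pics/s2.png",cv2.resize(C["color"][150:384,180:400],None,fx=2.6,fy=2.6,interpolation=cv2.INTER_CUBIC))
C=capture("top");cv2.imwrite("pics/t2.png",C["color"])
print(state()["grip_width"],state()["force"])
E
```

```text
t: 4.95
ee_pos: [0.5983, 0.2499, 0.2058]
tool_rot: [3.133, 0.002, 2.354]
force: [-0.0, -0.3, 0.7]
grip_width: 0.0225
0.022694024079241547 [-0.15974469 -0.8692209  -1.12252642]
```

View pics/s2.png

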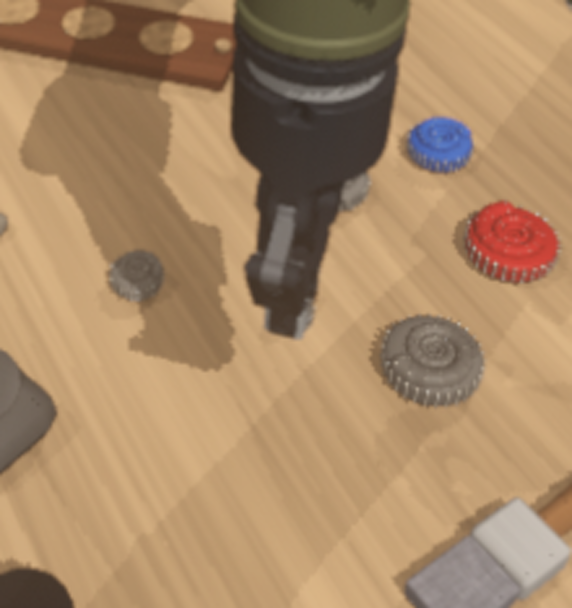

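View pics/t2.png

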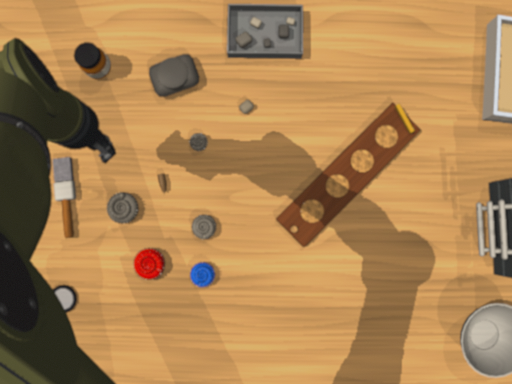

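```bash
python3 go.py p1 .2
```

```text
t 5.05 pos [0.5963 0.2488 0.2022] rpy [179.9183  -0.023  134.9152] w 0.0227 F [-0.1597 -0.8692 -1.1225] q [-0.3971  0.8385 -0.1292  1.5869  0.1439  0.7243  0.1921] nose 0.0726
shift cm [-42.1185 -36.5236   0.15  ] turn -0.08478071978157686
```

```bash
python3 -m jog '[[0,-2,-1.7,0,0],[0,-6.1,-5.3,0,0],[0,-10.6,-9.2,0,0],[0,-15.1,-13.1,0,0],[0,-19.6,-17,0,0],[0,-24.1,-20.9,0,0],[0,-28.6,-24.8,0,0],[0,-33.1,-28.7,0,0],[0,-37.5,-32.5,0,0],[0,-41,-35.6,0.1,0],[0,-42.1,-36.5,0.15,0],[0,-42.1,-36.5,0.15,0]]';python3 -m jog '[[0,0,0,0,0],[0,0,0,0,0]]'; python3 go.py p1 .115;  python3 - <<'E'
from h import *
C=capture("scene");cv2.imwrite("pics/s3.png",cv2.resize(C["color"][20:220,60:260],None,fx=3,fy=3,interpolation=cv2.INTER_CUBIC))
C=capture("top");cv2.imwrite("pics/t3.png",cv2.resize(C["color"][60:260,280:480],None,fx=3,fy=3,interpolation=cv2.INTER_CUBIC))
E
```

```text
t: 6.55
ee_pos: [0.6342, -0.3073, 0.1985]
tool_rot: [3.141, -0.003, 2.353]
force: [-0.6, 0.4, -0.2]
grip_width: 0.0227
t: 6.8
ee_pos: [0.6346, -0.3048, 0.1983]
tool_rot: [3.14, -0.004, 2.356]
force: [0.2, -0.2, -0.6]
grip_width: 0.0225
t 6.8 pos [ 0.6346 -0.3048  0.1983] rpy [179.9176  -0.2442 135.0057] w 0.0225 F [ 0.2026 -0.2306 -0.6203] q [ 0.4994  0.9232 -0.2414  1.379   0.2475  0.8722  0.9757] nose 0.0726
shift cm [-0.2419 -0.1596  8.3306] turn 0.005728315168312292
```

View pics/s3.png

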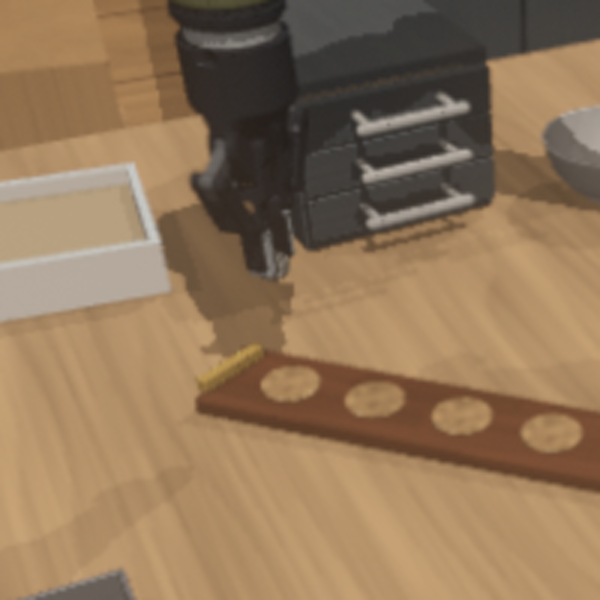

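View pics/t3.png

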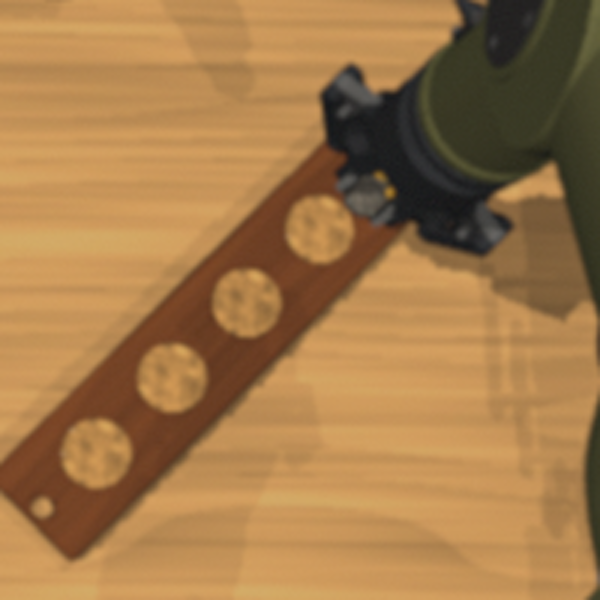

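```bash
cat > avg.py <<'E'
from h import *
np.set_printoptions(precision=4,suppress=True)
def avg(n=6):
    A=[];Q=[]
    for i in range(n):
        capture("top");s=state();A.append(s["ee_pos"]);Q.append(s["joint_pos"])
    return np.array(A),np.array(Q)
if __name__=="__main__":
    A,Q=avg();print(A,Q)
    C=capture("top");c=(402.3,125);print(onz(C,c,.128))
E
python3 avg.py
```

```text
[[ 0.6345 -0.3062  0.1987]
 [ 0.6344 -0.3065  0.1987]
 [ 0.6344 -0.3068  0.1987]
 [ 0.6343 -0.307   0.1987]
 [ 0.6343 -0.3072  0.1986]
 [ 0.6343 -0.3072  0.1986]] [[ 0.5004  0.923  -0.2404  1.378   0.2477  0.8723  0.9758]
 [ 0.5007  0.923  -0.2402  1.3777  0.2477  0.8723  0.9759]
 [ 0.501   0.9231 -0.24    1.3776  0.2477  0.8723  0.9759]
 [ 0.5012  0.9231 -0.24    1.3775  0.2478  0.8724  0.9759]
 [ 0.5014  0.9232 -0.2399  1.3774  0.2478  0.8723  0.9759]
 [ 0.5015  0.9232 -0.2399  1.3774  0.2478  0.8724  0.9759]]
[ 0.6352 -0.3066  0.128 ]
```

```bash
python3 -m jog '[[0,-0.05,0.05,3,0],[0,-0.05,0.05,6,0],[0,-0.05,0.05,8.2,0],[0,-0.05,0.05,9,0],[0,-0.05,0.05,9.3,0],[0,-0.05,0.05,9.4,0],[0,-0.05,0.05,9.5,0],[0,-0.05,0.05,9.5,0],[0,-0.05,0.05,9.5,0]]';python3 -m jog '[[0,0,0,0.1,0],[0,0,0,0.1,0]]'
```

```text
t: 8.38
ee_pos: [0.6349, -0.3071, 0.1039]
tool_rot: [3.141, -0.002, 2.353]
force: [0.0, 0.8, -0.7]
grip_width: 0.0225
t: 8.62
ee_pos: [0.6349, -0.3071, 0.1028]
tool_rot: [3.141, -0.002, 2.353]
force: [1.5, 0.1, 0.1]
grip_width: 0.0224
```

```bash
python3 -m jog '[[0,0,0,0.1,0],[0,0,0,0.2,0],[0,0,0,0.2,0]]';python3 -m jog '[[0,0,0,0.1,0],[0,0,0,0.1,0]]';python3 -m jog '[[0,0,0,0.1,0],[0,0,0,0.1,0]]'
```

```text
t: 9.0
ee_pos: [0.6348, -0.3071, 0.1006]
tool_rot: [3.141, -0.003, 2.353]
force: [0.2, -0.2, -0.8]
grip_width: 0.0226
t: 9.25
ee_pos: [0.6349, -0.3071, 0.0998]
tool_rot: [3.141, -0.002, 2.353]
force: [-1.0, 0.4, 1.3]
grip_width: 0.0227
t: 9.5
ee_pos: [0.6349, -0.3071, 0.0998]
tool_rot: [3.141, -0.002, 2.353]
force: [-1.5, 0.1, 6.4]
grip_width: 0.0225
```

```bash
python3 -m jog '[[0.3,0,0,0,0],[0.4,0,0,0,0],[0.5,0,0,0,0],[0.55,0,0,0,0],[0.55,0,0,-0.5,0],[0.55,0,0,-2,0],[0.55,0,0,-5,0],[0.55,0,0,-10,0],[0.65,0,0,-10,0],[0.65,0,0,-10,0]]'; python3 go.py b .2;  python3 - <<'E'
from h import *
C=capture("scene");cv2.imwrite("pics/s4.png",cv2.resize(C["color"][20:220,60:260],None,fx=3,fy=3,interpolation=cv2.INTER_CUBIC))
E
```

```text
t: 10.75
ee_pos: [0.635, -0.3074, 0.2006]
tool_rot: [3.141, -0.001, 2.353]
force: [0.5, 0.8, -1.1]
grip_width: 0.0554
t 10.75 pos [ 0.635  -0.3074  0.2006] rpy [179.9501  -0.0785 134.8253] w 0.0554 F [ 0.507   0.798  -1.1346] q [ 0.5014  0.9214 -0.2407  1.3747  0.248   0.8759  0.9755] nose 0.0726
shift cm [29.0477 26.6473  0.1259] turn -0.1746873910681188
```

View pics/s4.png

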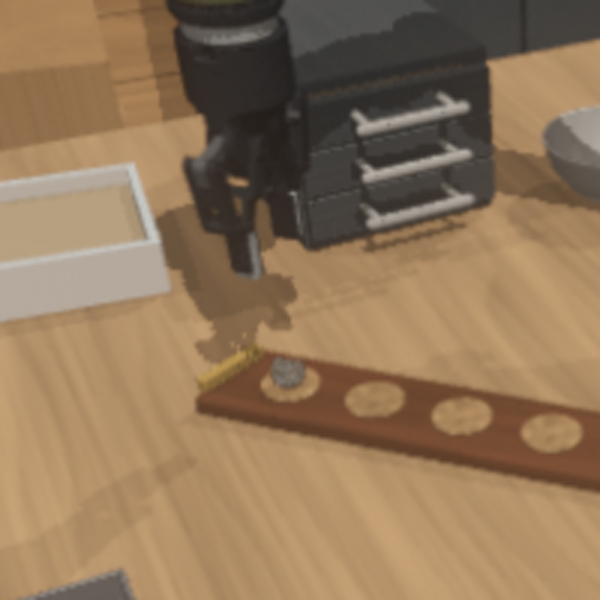

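The picture shows fossil a lying flat on the pad by the bar (crop 288,373). On to b.

```bash
python3 -m jog '[[0.65,2.5,2.3,0,0],[0.65,7,6.4,0,0],[0.65,11.5,10.5,0,0],[0.65,16,14.6,0,0],[0.65,20.5,18.8,0,0],[0.65,25,22.9,0,0],[0.65,28,25.7,2,0],[0.65,29.05,26.65,5,0],[0.65,29.05,26.65,8,0],[0.65,29.05,26.65,9,0],[0.65,29.05,26.65,9,0],[0.65,29.05,26.65,9,0]]'; python3 avg.py | head -6 ; python3 go.py b .082
```

```text
t: 12.3
ee_pos: [0.6192, 0.0866, 0.1115]
tool_rot: [3.14, -0.002, 2.352]
force: [0.4, -0.3, 0.3]
grip_width: 0.0556
[[0.6193 0.0867 0.1117]
 [0.6193 0.0868 0.1117]
 [0.6192 0.0868 0.1116]
 [0.619  0.0868 0.1114]
 [0.6189 0.0868 0.1112]
 [0.6188 0.0869 0.1111]] [[-0.1375  0.9496 -0.135   1.6873  0.2173  0.5186  0.376 ]
t 12.65 pos [0.6187 0.0869 0.111 ] rpy [179.9543  -0.1534 134.825 ] w 0.0553 F [ 0.8406 -0.5249  0.1561] q [-0.138   0.9506 -0.135   1.688   0.2174  0.5183  0.3759] nose 0.0726
shift cm [-0.0688  0.0018  2.8962] turn -0.1750294312212759
```

```bash
sed -n 1,5p meas.py >/dev/null; python3 - <<'E'
from h import *
C=capture("scene");cv2.imwrite("pics/s5.png",cv2.resize(C["color"][120:320,100:400],None,fx=2.6,fy=2.6,interpolation=cv2.INTER_CUBIC))
im=C["color"];h=cv2.cvtColor(im,cv2.COLOR_BGR2HSV)
u,v=proj(C,(.635,-.3073,.028)).round().astype(int);print(u,v)
m=np.zeros(h.shape[:2],np.uint8);m[v-12:v+13,u-12:u+13]=(h[v-12:v+13,u-12:u+13,1]<70)
n,l,st,ce=cv2.connectedComponentsWithStats(m);i=1+st[1:,4].argmax();print(st[i],ce[i],onz(C,ce[i],.028))
T=capture("top");h=cv2.cvtColor(T["color"],cv2.COLOR_BGR2HSV)
u,v=proj(T,(.635,-.3073,.028)).round().astype(int);print(u,v)
m=np.zeros(h.shape[:2],np.uint8);m[v-12:v+13,u-12:u+13]=(h[v-12:v+13,u-12:u+13,1]<70)
n,l,st,ce=cv2.connectedComponentsWithStats(m);i=1+st[1:,4].argmax();print(st[i],ce[i],onz(T,ce[i],.028))
E
```

```text
156 144
[151 140  10   9  73] [155.38356164 143.76712329] [ 0.63571589 -0.30774207  0.028     ]
388 135
[382 130  12  11 103] [388.05825243 134.88349515] [ 0.63610553 -0.30790869  0.028     ]
```

View pics/s5.png

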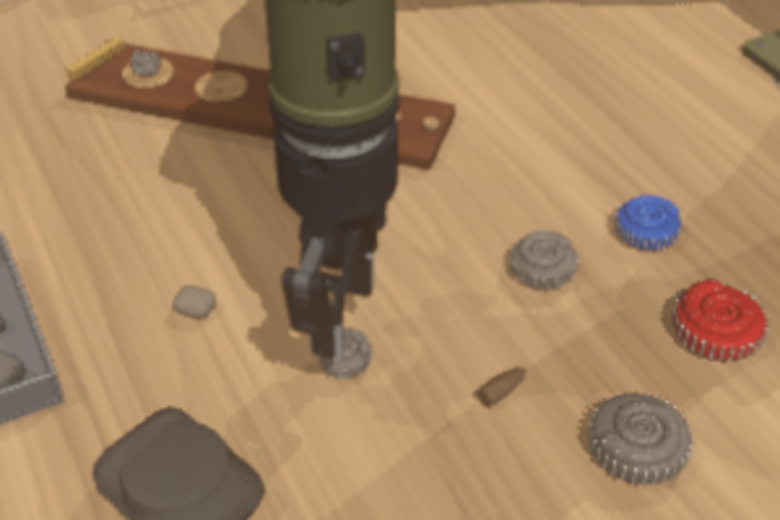

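The picture shows a on its pad, within about 1 mm of centre, and the fingers either side of b.

```bash
python3 -m jog '[[0.65,-0.07,0,1.2,0],[0.65,-0.07,0,2.3,0],[0.65,-0.07,0,2.9,0],[0.65,-0.07,0,2.9,0],[0.45,-0.07,0,2.9,0],[0.2,-0.07,0,2.9,0],[0,-0.07,0,2.9,0],[0,-0.07,0,2.9,0],[0,-0.07,0,2.9,0]]'; python3 go.py p2 .2
```

```text
t: 13.88
ee_pos: [0.6193, 0.0865, 0.0824]
tool_rot: [3.141, -0.002, 2.353]
force: [-1.2, -0.2, 5.6]
grip_width: 0.0347
t 13.88 pos [0.6193 0.0865 0.0824] rpy [179.938   -0.1388 134.8255] w 0.0347 F [-1.1702 -0.2241  5.6029] q [-0.1431  0.9959 -0.1243  1.6886  0.2254  0.4713  0.3698] nose 0.0726
shift cm [-21.6361 -26.6829 -11.8424] turn -0.1745451767420434
```

```bash
python3 -m jog '[[0,0,0,-0.5,0],[0,0,0,-3,0],[0,0,0,-7,0],[0,-2,-2.5,-9,0],[0,-5.5,-6.8,-10,0],[0,-9.2,-11.3,-10,0],[0,-12.9,-15.9,-10,0],[0,-16.6,-20.5,-10,0],[0,-20,-24.7,-9,0],[0,-21.63,-26.68,-7,0],[0,-21.63,-26.68,-5,0],[0,-21.63,-26.68,-5,0]]';python3 -m jog '[[0,0,0,0,0],[0,0,0,0,0],[0,0,0,0,0]]'; python3 go.py p2 .1015
```

```text
t: 15.38
ee_pos: [0.5819, -0.2518, 0.1293]
tool_rot: [3.14, -0.008, 2.356]
force: [-0.8, 0.3, 0.0]
grip_width: 0.035
t: 15.75
ee_pos: [0.5825, -0.2512, 0.13]
tool_rot: [3.14, -0.007, 2.357]
force: [0.2, 0.0, -0.7]
grip_width: 0.0347
t 15.75 pos [ 0.5825 -0.2512  0.13  ] rpy [179.8991  -0.3965 135.0551] w 0.0347 F [ 0.2097  0.0027 -0.75  ] q [ 0.4542  0.9355 -0.2175  1.6467  0.305   0.5981  0.8546] nose 0.0726
shift cm [-0.3224 -0.2825  2.8443] turn 0.055142645617195285
```

```bash
python3 -m jog '[[0,-0.3,-0.28,0.5,0],[0,-0.3,-0.28,1.3,0],[0,-0.3,-0.28,2,0],[0,-0.3,-0.28,2.3,0],[0,-0.3,-0.28,2.5,0],[0,-0.3,-0.28,2.6,0],[0,-0.3,-0.28,2.6,0],[0,-0.3,-0.28,2.6,0]]'; python3 go.py p2 .1004
```

```text
t: 16.75
ee_pos: [0.5827, -0.2551, 0.1041]
tool_rot: [3.14, -0.007, 2.357]
force: [0.4, -0.4, -0.8]
grip_width: 0.0345
t 16.75 pos [ 0.5827 -0.2551  0.1041] rpy [179.8897  -0.3809 135.0559] w 0.0345 F [ 0.3652 -0.4463 -0.8107] q [ 0.4535  0.9757 -0.206   1.6458  0.3166  0.5579  0.8513] nose 0.0726
shift cm [-0.0152 -0.0097  0.3733] turn 0.05586546784672919
```

```bash
python3 -m jog '[[0,0,0,0.1,0],[0,0,0,0.2,0],[0,0,0,0.3,0],[0,0,0,0.3,0],[0,0,0,0.3,0]]';python3 -m jog '[[0,0,0,0.1,0],[0,0,0,0.1,0]]'
```

```text
t: 17.38
ee_pos: [0.5827, -0.2551, 0.1011]
tool_rot: [3.14, -0.007, 2.357]
force: [0.2, -0.0, -0.8]
grip_width: 0.0351
t: 17.62
ee_pos: [0.5827, -0.2551, 0.1004]
tool_rot: [3.14, -0.006, 2.357]
force: [-0.8, 0.8, 1.8]
grip_width: 0.0346
```

Contact is just starting (1.8 N). I release, lift and move on to c.

```bash
python3 -m jog '[[0.45,0,0,0.05,0],[0.55,0,0,0.05,0],[0.6,0,0,0.05,0],[0.65,0,0,0.05,0],[0.65,0,0,-0.5,0],[0.65,0,0,-2,0],[0.65,0,0,-5,0],[0.8,0,0,-9,0],[0.82,0,0,-9,0],[0.82,0,0,-9,0]]'; python3 go.py c .11;  python3 - <<'E'
from h import *
C=capture("scene");cv2.imwrite("pics/s6.png",cv2.resize(C["color"][20:220,60:320],None,fx=3,fy=3,interpolation=cv2.INTER_CUBIC))
E
```

```text
t: 18.88
ee_pos: [0.5828, -0.2557, 0.1909]
tool_rot: [3.14, -0.006, 2.357]
force: [-0.5, -0.2, -0.6]
grip_width: 0.07
t 18.88 pos [ 0.5828 -0.2557  0.1909] rpy [179.8879  -0.3475 135.0528] w 0.07 F [-0.473  -0.19   -0.5874] q [ 0.4769  0.8512 -0.248   1.6161  0.2789  0.7137  0.8838] nose 0.0726
shift cm [33.0272 13.1439  8.3211] turn 0.052778283684489224
```

View pics/s6.png

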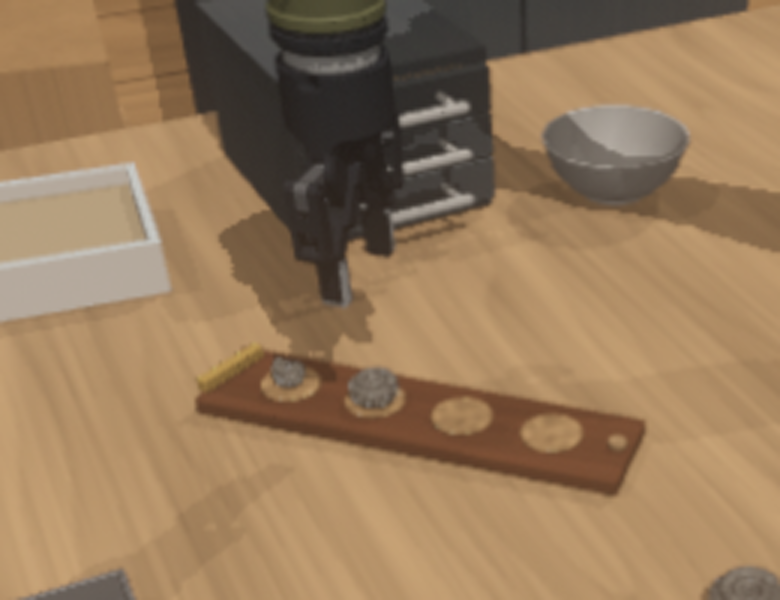

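The picture shows b lying flat on the second pad (crop 373,387), with a undisturbed.

```bash
python3 -m jog '[[0.82,2.5,1,0,0],[0.82,7.5,3,0,0],[0.82,13,5.2,0,0],[0.82,18.5,7.4,0,0],[0.82,24,9.6,0,0],[0.82,29,11.6,0.5,0],[0.82,32,12.7,2,0],[0.82,33.03,13.15,5,0],[0.82,33.03,13.15,8,0],[0.82,33.03,13.15,8,0],[0.82,33.03,13.15,8,0],[0.82,33.03,13.15,8,0]]'; python3 avg.py | head -6 ; python3 go.py c .083; python3 - <<'E'
from h import *
C=capture("scene");cv2.imwrite("pics/s7.png",cv2.resize(C["color"][120:320,200:400],None,fx=3,fy=3,interpolation=cv2.INTER_CUBIC))
E
```

```text
t: 20.42
ee_pos: [0.4417, 0.071, 0.1137]
tool_rot: [3.139, -0.007, 2.356]
force: [0.1, -0.8, 0.3]
grip_width: 0.07
[[0.4418 0.0711 0.1137]
 [0.4417 0.0711 0.1136]
 [0.4417 0.0712 0.1135]
 [0.4416 0.0712 0.1134]
 [0.4415 0.0712 0.1133]
 [0.4414 0.0712 0.1131]] [[-0.2395  0.849  -0.0309  2.2264  0.2369  0.0691  0.2893]
t 20.77 pos [0.4414 0.0713 0.113 ] rpy [179.8972  -0.4078 135.0466] w 0.07 F [ 0.2794 -0.1521  0.3819] q [-0.2402  0.8505 -0.0308  2.2266  0.237   0.0686  0.2892] nose 0.0726
shift cm [-0.0552  0.006   3.0033] turn 0.0466494976024876
```

View pics/s7.png

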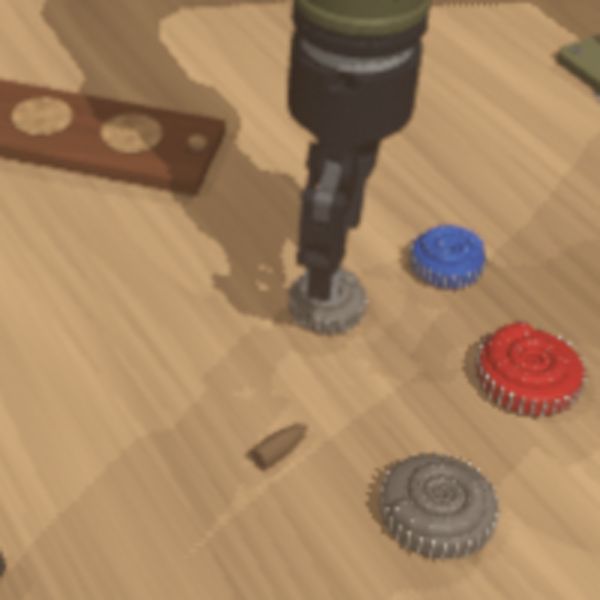

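Fingers straddle c, but q6 is at 0.069 against a 0.04 limit, so I descend gently and watch it.

```bash
python3 -m jog '[[0.82,-0.05,0,0.3,0],[0.82,-0.05,0,0.6,0],[0.82,-0.05,0,1,0],[0.82,-0.05,0,1,0]]'; python3 go.py c .083|head -1
```

```text
t: 21.32
ee_pos: [0.4414, 0.071, 0.1025]
tool_rot: [3.141, -0.008, 2.357]
force: [-0.3, -0.2, -0.1]
grip_width: 0.0699
t 21.32 pos [0.4414 0.071  0.1025] rpy [179.946   -0.4362 135.0614] w 0.0699 F [-0.258  -0.2138 -0.0973] q [-0.2437  0.8742 -0.0241  2.2276  0.2594  0.0444  0.2681] nose 0.0726
```

```bash
python3 -m jog '[[0.82,0,0,0.1,0],[0.82,0,0,0.1,0]]'; python3 go.py c .083|head -1;  python3 -m jog '[[0.82,0,0,0.1,0],[0.82,0,0,0.1,0]]'; python3 go.py c .083|head -1
```

```text
t: 21.58
ee_pos: [0.4414, 0.071, 0.1015]
tool_rot: [3.141, -0.008, 2.358]
force: [0.9, -0.5, 1.0]
grip_width: 0.07
t 21.57 pos [0.4414 0.071  0.1015] rpy [179.9536  -0.4431 135.0824] w 0.07 F [ 0.8517 -0.489   0.9943] q [-0.2422  0.8765 -0.0266  2.2277  0.3167  0.0429  0.2111] nose 0.0726
t: 21.82
ee_pos: [0.4413, 0.071, 0.1005]
tool_rot: [3.141, -0.008, 2.358]
force: [0.1, 0.2, -0.6]
grip_width: 0.07
t 21.82 pos [0.4413 0.071  0.1005] rpy [179.9564  -0.4469 135.104 ] w 0.07 F [ 0.0882  0.1995 -0.5859] q [-0.2381  0.8785 -0.0332  2.2277  0.4423  0.0431  0.0859] nose 0.0726
```

The solver holds q6 at 0.043 and swings the elbow instead, so I continue slowly.

```bash
python3 -m jog '[[0.82,0,0,0.1,0],[0.82,0,0,0.2,0],[0.82,0,0,0.3,0],[0.82,0,0,0.4,0],[0.82,0,0,0.5,0],[0.82,0,0,0.5,0]]'; python3 go.py c .083;
```

```text
t: 22.58
ee_pos: [0.4413, 0.071, 0.0955]
tool_rot: [3.141, -0.008, 2.358]
force: [0.7, 0.1, -0.1]
grip_width: 0.0702
t 22.57 pos [0.4413 0.071  0.0955] rpy [179.9555  -0.4484 135.122 ] w 0.0702 F [ 0.7026  0.1409 -0.1255] q [-0.2271  0.8892 -0.051   2.2278  0.8496  0.0432 -0.3209] nose 0.0726
shift cm [-0.0314  0.0303  1.2515] turn 0.12202334730991993
```

```bash
python3 -m jog '[[0.82,0,0,0.1,0],[0.82,0,0,0.2,0],[0.82,0,0,0.3,0],[0.82,0,0,0.4,0],[0.82,0,0,0.5,0],[0.82,0,0,0.6,0],[0.82,0,0,0.6,0]]'; python3 go.py c .083;
```

```text
t: 23.45
ee_pos: [0.4413, 0.071, 0.0895]
tool_rot: [3.141, -0.008, 2.358]
force: [0.1, 0.4, 0.1]
grip_width: 0.0701
t 23.45 pos [0.4413 0.071  0.0895] rpy [179.9635  -0.4446 135.1312] w 0.0701 F [0.0647 0.3885 0.116 ] q [-0.221   0.9023 -0.0606  2.228   1.205   0.0434 -0.6756] nose 0.0726
shift cm [-0.0272  0.036   0.6538] turn 0.13122989526382867
```

```bash
python3 -m jog '[[0.82,0,0,0.1,0],[0.82,0,0,0.2,0],[0.82,0,0,0.3,0],[0.82,0,0,0.4,0],[0.82,0,0,0.5,0],[0.82,0,0,0.65,0],[0.82,0,0,0.65,0],[0.6,0,0,0.65,0],[0.4,0,0,0.65,0],[0,0,0,0.65,0],[0,0,0,0.65,0],[0,0,0,0.65,0]]'; python3 go.py p3 .2;
```

```text
t: 24.95
ee_pos: [0.4413, 0.0711, 0.0838]
tool_rot: [3.14, -0.007, 2.358]
force: [-1.0, 0.1, 8.5]
grip_width: 0.048
t 24.95 pos [0.4413 0.0711 0.0838] rpy [179.9181  -0.4202 135.1303] w 0.048 F [-1.0177  0.0817  8.4793] q [-0.2188  0.9152 -0.0639  2.2287  1.5435  0.0436 -1.0137] nose 0.0726
shift cm [-25.5166 -13.1372 -11.8285] turn 0.1302914276740239
```

```bash
python3 -m jog '[[0,0,0,-0.3,0],[0,0,0,-1,0],[0,0,0,-2,0],[0,0,0,-3.5,0],[0,0,0,-5.5,0],[0,0,0,-8,0],[0,0,0,-10,0],[0,0,0,-10,0],[0,0,0,-10,0],[0,0,0,-10,0]]'; python3 go.py p3 .19;python3 - <<'E'
from h import *
C=capture("scene");cv2.imwrite("pics/s8.png",cv2.resize(C["color"][80:320,200:400],None,fx=2.5,fy=2.5,interpolation=cv2.INTER_CUBIC))
E
```

```text
t: 26.2
ee_pos: [0.4412, 0.0704, 0.183]
tool_rot: [-3.142, -0.008, 2.359]
force: [0.2, -0.6, -0.8]
grip_width: 0.0478
t 26.2 pos [0.4412 0.0704 0.183 ] rpy [-179.9971   -0.4609  135.1526] w 0.0478 F [ 0.1681 -0.5627 -0.7678] q [ 0.0858  0.7434 -0.5529  2.1814  0.8993  0.4615 -0.3989] nose 0.0726
shift cm [-25.5427 -13.1146  -0.9054] turn 0.15259979476158492
```

View pics/s8.png

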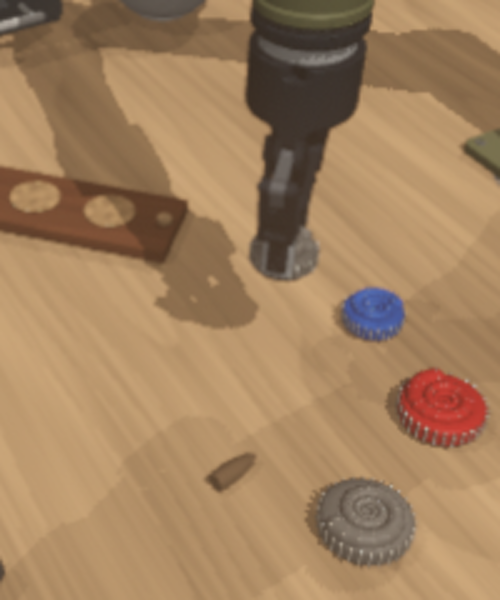

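c is held. Now to the third pad.

```bash
python3 -m jog '[[0,-2,-1,0,0],[0,-6,-3.1,0,0],[0,-11,-5.65,0,0],[0,-16,-8.2,0,0],[0,-20.5,-10.5,0,0],[0,-24,-12.3,0,0],[0,-25.5,-13.1,1.5,0],[0,-25.5,-13.1,3.5,0],[0,-25.5,-13.1,5,0],[0,-25.5,-13.1,5,0],[0,-25.5,-13.1,5,0],[0,-25.5,-13.1,5,0]]'; python3 avg.py|head -6; python3 go.py p3 .1018
```

```text
t: 27.75
ee_pos: [0.5298, -0.2016, 0.1317]
tool_rot: [3.141, -0.007, 2.36]
force: [0.0, -0.9, -1.1]
grip_width: 0.0475
[[ 0.5298 -0.2018  0.1317]
 [ 0.5297 -0.2019  0.1316]
 [ 0.5296 -0.202   0.1315]
 [ 0.5296 -0.2021  0.1314]
 [ 0.5295 -0.2021  0.1313]
 [ 0.5295 -0.2021  0.1312]] [[ 0.6392  0.9426 -0.6262  1.8469  0.8753  0.6596  0.2646]
t 28.1 pos [ 0.5294 -0.2021  0.1312] rpy [179.9946  -0.4445 135.1414] w 0.0478 F [ 0.6583 -0.0565 -1.3835] q [ 0.6397  0.9433 -0.6257  1.847   0.8753  0.6597  0.2647] nose 0.0726
shift cm [-0.1046 -0.014   2.9363] turn 0.14142743667790114
```

```bash
python3 -m jog '[[0,-0.1,0,0.7,0],[0,-0.1,0,1.5,0],[0,-0.1,0,2.1,0],[0,-0.1,0,2.4,0],[0,-0.1,0,2.6,0],[0,-0.1,0,2.7,0],[0,-0.1,0,2.7,0],[0,-0.1,0,2.7,0]]'; python3 go.py p3 .1018;python3 -m jog '[[0,0,0,0.1,0],[0,0,0,0.2,0],[0,0,0,0.2,0]]'
```

```text
t: 29.1
ee_pos: [0.5301, -0.2027, 0.1043]
tool_rot: [3.141, -0.008, 2.359]
force: [0.1, 0.0, -1.1]
grip_width: 0.0473
t 29.1 pos [ 0.5301 -0.2027  0.1043] rpy [179.986   -0.4309 135.1428] w 0.0473 F [ 0.0958  0.0101 -1.1307] q [ 0.6203  0.9823 -0.589   1.8504  0.9199  0.6144  0.2292] nose 0.0726
shift cm [ 0.0026 -0.0202  0.2498] turn 0.14281892806636165
t: 29.48
ee_pos: [0.53, -0.2027, 0.1022]
tool_rot: [3.141, -0.008, 2.359]
force: [-0.3, -0.2, -2.2]
grip_width: 0.0482
```

```bash
python3 -m jog '[[0,0,0,0.1,0],[0,0,0,0.1,0]]';python3 -m jog '[[0,0,0,0.08,0],[0,0,0,0.08,0]]'
```

```text
t: 29.72
ee_pos: [0.5301, -0.2027, 0.1019]
tool_rot: [3.142, -0.007, 2.359]
force: [-1.6, 0.4, 4.5]
grip_width: 0.0475
t: 29.98
ee_pos: [0.5301, -0.2026, 0.1019]
tool_rot: [-3.141, -0.006, 2.359]
force: [-2.3, -0.0, 6.0]
grip_width: 0.0473
```

Contact at 6 N. I release and lift.

```bash
python3 -m jog '[[0.6,0,0,0,0],[0.7,0,0,0,0],[0.75,0,0,0,0],[0.8,0,0,0,0],[0.8,0,0,-0.5,0],[0.8,0,0,-2,0],[0.8,0,0,-5,0],[1,0,0,-8,0],[1,0,0,-8,0],[1,0,0,-8,0]]'; python3 go.py d .115;  python3 - <<'E'
from h import *
C=capture("scene");cv2.imwrite("pics/s9.png",cv2.resize(C["color"][20:220,60:320],None,fx=3,fy=3,interpolation=cv2.INTER_CUBIC))
E
```

```text
t: 31.22
ee_pos: [0.5301, -0.2032, 0.182]
tool_rot: [-3.141, -0.006, 2.359]
force: [-0.2, -0.1, -0.4]
grip_width: 0.0851
t 31.23 pos [ 0.5301 -0.2032  0.182 ] rpy [-179.9616   -0.3658  135.1372] w 0.0851 F [-0.1978 -0.0824 -0.354 ] q [ 0.6758  0.8736 -0.691   1.8235  0.7921  0.7514  0.3349] nose 0.0726
shift cm [35.0171 27.9871  6.9052] turn 0.13723651221494038
```

View pics/s9.png

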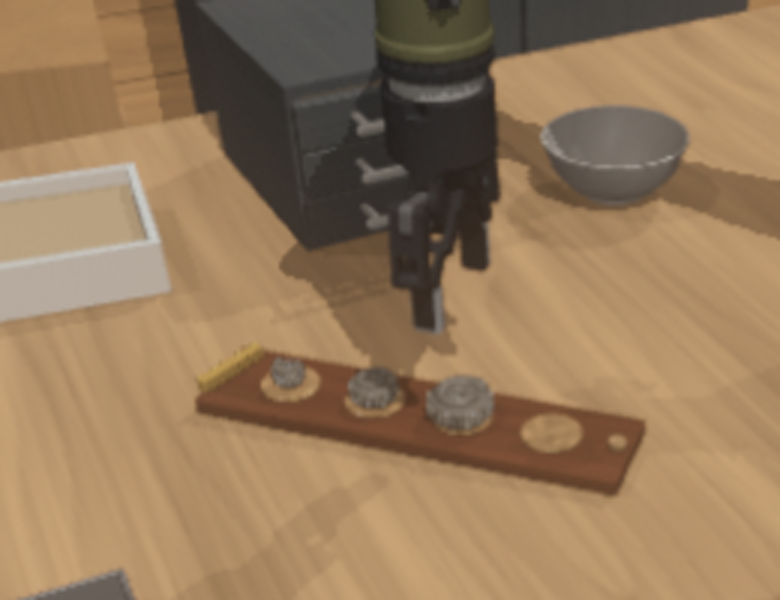

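The picture shows c flat on the third pad (crop 460,402). Now d.

```bash
python3 -m jog '[[1,2,1.6,0,0],[1,6.5,5.2,0,0],[1,11.2,9,0,0],[1,15.9,12.7,0,0],[1,20.6,16.5,0,0],[1,25.3,20.2,0,0],[1,30,24,0,0],[1,33.5,26.8,1,0],[1,35.03,28,4,0],[1,35.03,28,6.5,0],[1,35.03,28,6.5,0],[1,35.03,28,6.5,0]]'; python3 avg.py | head -6 ; python3 go.py d .085; python3 - <<'E'
from h import *
C=capture("scene");cv2.imwrite("pics/s10.png",cv2.resize(C["color"][150:350,220:420],None,fx=3,fy=3,interpolation=cv2.INTER_CUBIC))
E
```

```text
t: 32.78
ee_pos: [0.4788, 0.2425, 0.1189]
tool_rot: [-3.14, -0.007, 2.358]
force: [0.3, 0.1, 0.8]
grip_width: 0.0851
[[0.4791 0.2425 0.1193]
 [0.4792 0.2426 0.1195]
 [0.4793 0.2426 0.1196]
 [0.4792 0.2426 0.1195]
 [0.4791 0.2426 0.1194]
 [0.4791 0.2426 0.1193]] [[-0.2528  0.9162 -0.5076  1.9464  0.878   0.5154 -0.602 ]
t 33.12 pos [0.479  0.2426 0.1192] rpy [-179.9822   -0.4034  135.1115] w 0.0853 F [ 0.1722  0.1434 -0.4971] q [-0.2532  0.9162 -0.5073  1.9466  0.8785  0.5149 -0.6025] nose 0.0726
shift cm [-0.0333 -0.0081  3.4202] turn 0.11153534312001057
```

View pics/s10.png

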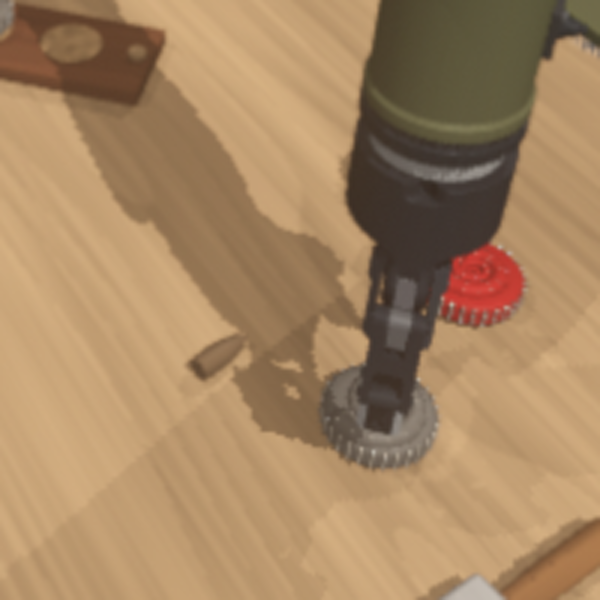

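```bash
python3 -m jog '[[1,-0.03,0,0.8,0],[1,-0.03,0,1.6,0],[1,-0.03,0,2.4,0],[1,-0.03,0,3,0],[1,-0.03,0,3.5,0],[1,-0.03,0,4,0],[1,-0.03,0,4,0],[1,-0.03,0,4,0]]'; python3 -m jog '[[0.9,0,0,0,0],[0.7,0,0,0,0],[0.4,0,0,0,0],[0,0,0,0,0],[0,0,0,0,0],[0,0,0,0,0]]'; python3 go.py p4 .2
```

```text
t: 34.17
ee_pos: [0.479, 0.2427, 0.0792]
tool_rot: [-3.141, -0.007, 2.358]
force: [-0.0, 0.3, -0.7]
grip_width: 0.0852
t: 34.92
ee_pos: [0.479, 0.2426, 0.0803]
tool_rot: [3.141, -0.006, 2.358]
force: [-1.6, -1.6, 9.9]
grip_width: 0.0622
t 34.92 pos [0.479  0.2426 0.0803] rpy [179.9933  -0.3574 135.1234] w 0.0622 F [-1.6289 -1.6003  9.8655] q [-0.296   0.9751 -0.433   1.9527  0.9534  0.4323 -0.6699] nose 0.0726
shift cm [-27.5498 -28.0194 -12.1471] turn 0.12337097882135595
```

```bash
python3 -m jog '[[0,0,0,-0.3,0],[0,0,0,-1.2,0],[0,0,0,-3,0],[0,0,0,-6,0],[0,0,0,-10,0],[0,0,0,-11,0],[0,0,0,-11,0],[0,0,0,-11,0]]'; python3 go.py p4 .19;python3 - <<'E'
from h import *
C=capture("scene");cv2.imwrite("pics/s11.png",cv2.resize(C["color"][100:350,220:420],None,fx=2.4,fy=2.4,interpolation=cv2.INTER_CUBIC))
E
```

```text
t: 35.92
ee_pos: [0.4789, 0.2414, 0.1891]
tool_rot: [-3.139, -0.006, 2.358]
force: [-1.0, -0.4, -2.0]
grip_width: 0.062
t 35.92 pos [0.4789 0.2414 0.1891] rpy [-179.8685   -0.367   135.1236] w 0.062 F [-1.0235 -0.4268 -1.9524] q [-0.1847  0.8147 -0.6226  1.9173  0.7511  0.6608 -0.4914] nose 0.0726
shift cm [-27.5447 -27.9356  -0.2004] turn 0.12363833272212332
```

View pics/s11.png

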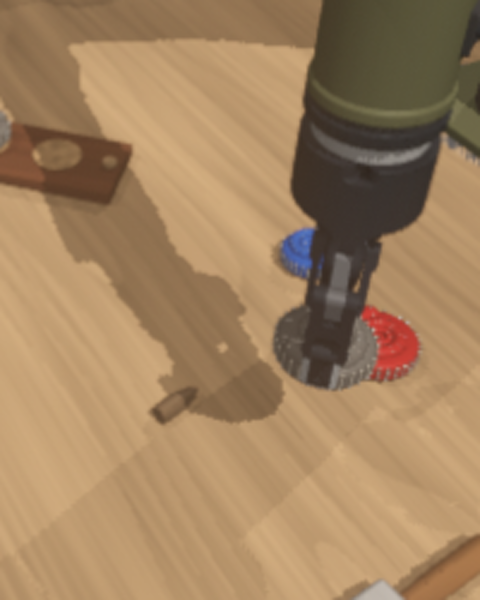

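d is held level. Now to the last pad.

```bash
python3 -m jog '[[0,-2,-2,0,0],[0,-5.8,-5.9,0,0],[0,-9.8,-9.9,0,0],[0,-13.8,-14,0,0],[0,-17.8,-18.1,0,0],[0,-21.8,-22.1,0,0],[0,-25.3,-25.7,0,0],[0,-27.2,-27.6,0,0],[0,-27.54,-27.94,2,0],[0,-27.54,-27.94,4.5,0],[0,-27.54,-27.94,5,0],[0,-27.54,-27.94,5,0]]'; python3 avg.py|head -6; python3 go.py p4 .0983
```

```text
t: 37.48
ee_pos: [0.4765, -0.1502, 0.1376]
tool_rot: [-3.139, -0.008, 2.359]
force: [0.3, 1.0, -1.7]
grip_width: 0.0621
[[ 0.4768 -0.1503  0.1381]
 [ 0.477  -0.1503  0.1384]
 [ 0.4771 -0.1505  0.1385]
 [ 0.477  -0.1505  0.1386]
 [ 0.477  -0.1506  0.1385]
 [ 0.4769 -0.1507  0.1385]] [[ 0.5511  0.8706 -0.5625  2.0465  0.9615  0.5178  0.0563]
t 37.83 pos [ 0.4769 -0.1507  0.1384] rpy [-179.8861   -0.3286  135.1248] w 0.062 F [-0.3725  0.7285 -2.3777] q [ 0.5517  0.8698 -0.5622  2.0467  0.962   0.5175  0.0559] nose 0.0726
shift cm [-0.0462  0.0052  4.0095] turn 0.12476824884871007
```

```bash
python3 -m jog '[[0,-0.04,0,0.8,0],[0,-0.04,0,1.7,0],[0,-0.04,0,2.5,0],[0,-0.04,0,3.1,0],[0,-0.04,0,3.4,0],[0,-0.04,0,3.6,0],[0,-0.04,0,3.7,0],[0,-0.04,0,3.7,0],[0,-0.04,0,3.7,0]]'; python3 go.py p4 .0983; python3 -m jog '[[0,0,0,0.1,0],[0,0,0,0.2,0],[0,0,0,0.2,0]]'
```

```text
t: 38.95
ee_pos: [0.477, -0.1509, 0.1015]
tool_rot: [-3.14, -0.006, 2.358]
force: [1.0, -0.1, -2.0]
grip_width: 0.062
t 38.95 pos [ 0.477  -0.1509  0.1015] rpy [-179.8937   -0.3175  135.1218] w 0.062 F [ 1.0431 -0.0882 -2.0064] q [ 0.5043  0.9269 -0.4811  2.0561  1.0614  0.436  -0.0327] nose 0.0726
shift cm [0.0003 0.005  0.3214] turn 0.12182729085759547
t: 39.33
ee_pos: [0.4769, -0.1509, 0.0995]
tool_rot: [-3.14, -0.006, 2.358]
force: [-0.2, -0.8, -1.9]
grip_width: 0.0619
```

```bash
python3 -m jog '[[0,0,0,0.1,0],[0,0,0,0.1,0]]';python3 -m jog '[[0,0,0,0.08,0],[0,0,0,0.08,0]]'
```

```text
t: 39.58
ee_pos: [0.477, -0.1509, 0.0985]
tool_rot: [-3.14, -0.006, 2.358]
force: [-0.3, 0.7, -1.3]
grip_width: 0.0621
t: 39.83
ee_pos: [0.4769, -0.1509, 0.0984]
tool_rot: [-3.14, -0.005, 2.359]
force: [-1.6, 0.0, 5.8]
grip_width: 0.0623
```

Contact. I release, lift and back away.

```bash
python3 -m jog '[[0.8,0,0,0,0],[0.9,0,0,0,0],[1,0,0,0,0],[1,0,0,0,0],[1,0,0,0,0],[1,0,0,-0.5,0],[1,0,0,-2,0],[1,0,0,-5,0],[1,0,0,-9,0],[1,0,0,-13,0],[1,0,0,-15,0],[1,0,0,-15,0]]'; python3 -m jog '[[1,4,4,0,0],[1,9,9,0,0],[1,13,13,0,0],[1,17,17,0,0],[1,21,21,0,0],[1,23,23,0,0],[1,23,23,0,0],[1,23,23,0,0]]'; python3 - <<'E'
from h import *
np.set_printoptions(precision=4,suppress=True)
P=[((.635,-.3073),.013,.020),((.5827,-.2553),.019,.022),((.5299,-.2028),.0255,.025),((.477,-.1509),.0325,.028)]
for cam in("scene","top"):
    C=capture(cam);h=cv2.cvtColor(C["color"],cv2.COLOR_BGR2HSV)
    y0,x0=(100,100) if cam=="scene" else (80,260)
    cv2.imwrite(f"pics/f_{cam}.png",cv2.resize(C["color"][y0:y0+180,x0:x0+220],None,fx=3.2,fy=3.2,interpolation=cv2.INTER_CUBIC))
    for (x,y),r,hh in P:
        a=np.linspace(0,2*np.pi,40)
        hu=cv2.convexHull(np.array([proj(C,(x+r*np.cos(t),y+r*np.sin(t),z)) for t in a for z in(.018,.018+hh)],np.float32));mo=cv2.moments(hu);q=np.array([mo["m10"],mo["m01"]])/mo["m00"]
        M=np.zeros(h.shape[:2],np.uint8);cv2.fillConvexPoly(M,hu.round().astype(int),1);M=cv2.dilate(M,np.ones((7,7)))
        m=M&(h[...,1]<80).astype(np.uint8)
        n,l,st,ce=cv2.connectedComponentsWithStats(m);i=1+st[1:,4].argmax()
        print(cam,st[i,4],round(mo["m00"]),"err mm",1000*(onz(C,ce[i],.018+hh/2)-onz(C,q,.018+hh/2))[:2])
E
```

```text
t: 41.32
ee_pos: [0.4783, -0.1513, 0.2499]
tool_rot: [-3.141, -0.002, 2.358]
force: [0.5, 0.5, -1.4]
grip_width: 0.0856
t: 42.32
ee_pos: [0.4773, 0.1724, 0.2493]
tool_rot: [-3.138, -0.002, 2.357]
force: [-0.2, -0.9, -0.8]
grip_width: 0.0851
scene 82 129 err mm [ 0.8208 -0.7906]
scene 168 239 err mm [-0.5602  0.0516]
scene 311 409 err mm [-0.6301 -0.9605]
scene 456 649 err mm [0.5813 1.3997]
top 109 160 err mm [ 0.7356 -0.2464]
top 246 315 err mm [0.5975 1.4448]
top 500 545 err mm [0.9835 0.7613]
top 804 860 err mm [0.5445 1.0515]
```

View pics/f_scene.png

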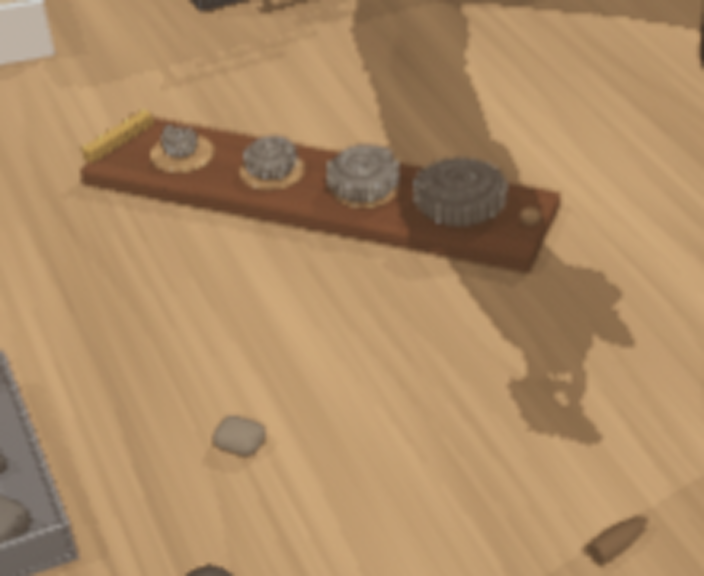

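View pics/f_top.png

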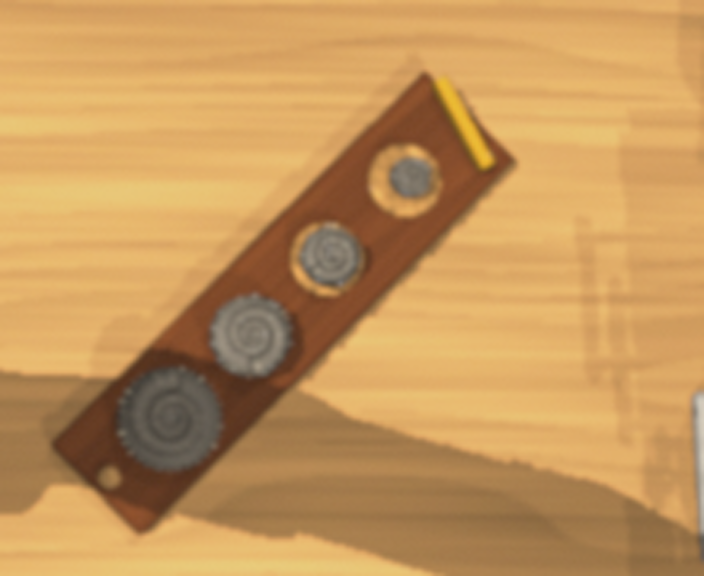

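All four lie flat and centred to within about 1.5 mm, in size order from the brass bar. The arm is clear, so I hand in.

```bash
python3 -m jog '[[1,0,0,0,0],[1,0,0,0,0],[1,0,0,0,0]]'; python3 -c "
from cell import *
print(sign_off())"
```

```text
t: 42.8
ee_pos: [0.4777, 0.1717, 0.2497]
tool_rot: [-3.139, -0.001, 2.355]
force: [0.1, -0.1, 0.4]
grip_width: 0.0856
the job is handed in; nothing more can be done
None
```

The four grey ammonites are on the display board in size order from the brass bar: a, b, c, then d at the far end, one per cork pad. I lowered each one until it just touched its pad (about 2–6 N) before opening the fingers. I left the red and blue look-alikes alone. I handed the job in at about 43 s with the arm clear.

**Last checks:** both cameras show all four lying flat. Each is within about 1.5 mm of its pad centre on either axis, against a camera calibration good to about 2 mm.

**What disagreed:**
- **Grip width:** it read about 3–4 mm less than the stated diameters on every fossil, always by a similar amount, so I treated it as an offset.
- **Wrist joint at c:** while picking up c, joint 6 came close to its lower limit (0.043 against 0.04), but no reading was below that.

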